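Load a coverslip holder into the reader stage with the paddle

ROBOT

A 6-joint arm with a two-finger parallel gripper is mounted at the origin on a cart in front of the work surface, level with it; the furniture and walls round the work are solid. World frame = base frame: x ahead of the robot, y to its left, z up, the work surface at z = 0. Lengths are in m, angles in degrees, forces in N, time in s.
With the tool pointing down it reaches from about 0.35 to 0.875 m from the base axis. Payload 15.5 kg.
Tool frame: the origin (TCP) lies midway between the tips of the shut fingers; the grasp point (between the pads) lies 19 mm behind it; z points along the fingers, y is the line along which they close (so a half turn about z gives the same grasp; the last joint's range is limited). The gripper opens to 85 mm and grips with 20 to 120 N. Pads are 22 mm wide; open, the fingers measure 114 mm over their backs; the gripper's body (76 mm by 85 mm) begins 54 mm behind the grasp point. The pads swing forward as they close: fully open they stand 13 mm farther back than shut.
Start: joints at [-77.55, 28.281, 77.091, -0, 74.628, -5.472], TCP at [0.192, -0.595, 0.231] pointing down, gripper open.
Joint ranges: [-166.48, 166.48], [-47.26, 123.95], [12.59, 153.08], [-70.14, 250.14], [6.76, 159.57], [-176.63, 176.63]. Speed limits (degrees/s): [108.29, 108.29, 147.25, 172.46, 172.46, 172.46].

INTERFACE

Orientations are given as a 3x3 rotation matrix whose columns are the frame's x, y, z axes.
In Python, from station import env gives the robot as it stands.
- The arm moves only by the shell command python3 -m crank 'ROWS'. ROWS is JSON, a list of rows, each an object of numbers: "fingers": the finger opening in mm, from 0 to 85.4; "x", "y", "z": the shift along the world's x, y, z in mm; "ax", "ay", "az": the turn, a rotation vector about the world's x, y, z in degrees. A call has 1 to 10 rows; each row shifts and turns the commanded pose from where the row before left it; what a row does not reach is not made up. A row lasts 1/10 s, in which the tool goes at most 50 mm and 8.59 degrees, less where a joint would pass 70% of its speed; a pose out of reach is approached as far as the arm can. A call is refused whole if a number of a shift passes 50 or a number of a turn 8.59, either way. A call with a gripper value outside its range is refused whole. The fingers move at their own pace and stop on an object; the grip force is fixed at half the most. Time passes only in rows, so rows that do not move let the fingers close. It gives the time, the measured TCP pose, the force, the opening and the grip force at its end, in the units of the state.
- env.observe(): the state, without advancing time (a new reading comes with each control period).
- env.get_image(name): name is "side" or "top"; returns a dict with "color" (480x640x3 uint8, red, green, blue), "K" (3x3 intrinsics, pixels), "world_from_camera" (4x4, takes a point from camera to world coordinates). Camera axes: x right, y up, looking along -z (the intrinsics and any distortion apply to the point x, -y, -z); pixel columns grow to the right and rows downward; lengths in m; the calibration is good to about 2 mm. A picture is of the moment at which its call begins. There is no depth.
- env.sign_off(): hands the job in; it is judged then, once.
The state is a dict: "time_s": time; "joint_pos": joint angles; "qd": joint speeds; "tau": joint torques, N m; "tcp_pos": TCP position; "orientation": TCP orientation; "force": force on the tool from outside, world axes, zero at the start; "wrist_torque": the same for the moment, N m; "grip_width": opening from 0.0 (shut) to 1.0 (fully open); "grip_force": force on a finger pad.
Only numpy, scipy, OpenCV 4.12 (cv2) and the standard library are available. Lean on these libraries where they do the work, as an engineer would, in place of code of your own. Each camera call takes 0.05 s, during which the arm holds its last target. There are 200 camera calls.

TASK

Take the loading paddle by its upright grip and, keeping it level, carry the loose coverslip holder lying on its blade to the reader stage without touching the holder with the fingers. Lower the holder onto the two ledges at the stage's open mouth and use the paddle to slide it under the sprung roller until you feel the rubber end stop, and hold it pressed there for a moment, firmly but gently (about 10 N of push, not much more). Then draw the blade out, leaving the holder at the stop, and stand the empty paddle upright on the desk clear of the stage, without disturbing the timer and the bottle.

Things in the scene. Friction and masses are not known exactly. Their poses are not given: they have to be found in the camera images.
- paddle_grip (a point): Loading paddle's grip: blue upright block with white band, 24 (x) x 16 (y) x 52 mm, on a dark foot 70 x 44 x 10 mm that stands by itself. Point: on the block's axis, 36 mm above the foot's underside, 26 mm below the block's top. x points along the blade, z up; take it by its faces across y (16 mm). Loose, 0.35 kg.
- paddle_tip (a point): On top of the paddle's flat steel blade, where the holder's middle rests: 135 mm ahead of the grip's axis and 22 mm below paddle_grip; axes as there. Blade 20 mm wide, 4 mm thick, ends 10 mm ahead of this point. A polished pushing stud, 8 wide (y), 5 thick, 11 mm tall, stands on the blade's midline, its front face 20 mm behind this point. The foot's underside is 14 mm below this point.
- holder_center (a point): Coverslip holder: loose square orange plate 40 (x) x 44 (y) x 8 mm with a round coverslip on top, 35 to 65 g. Point: its centre, half-way up. It starts lying loose on the blade, rear edge 0.5 to 2 mm ahead of the stud, axes along the paddle's, overhanging the blade 12 mm at each side and about 11 mm at the tip. A plain block, symmetric.
- stage: Reader stage: fixed white box 126 x 90 x 69 mm with an aluminium channel on top. Origin: centre of its underside on the desk; x points into the channel (the way to push), z up. Channel side walls: inner faces at y = +-23.5 mm, tops at z = 69 mm, from x = -13 mm inward; flared guides lead in from x = -43 mm.
- stage_mouth (a point): Middle of the channel's open mouth, at ledge height: x = -60, z = 60 mm of the stage; axes as the stage's. Two level ledges (inner edges at y = +-14 mm, outer +-25) run inward from here for 120 mm; the holder rests on them. The gap between them, 28 mm wide, is open 16 mm down, so blade and stud pass along it below and behind the holder.
- stage_roller (a point): Underside of the steel roller (16 mm thick, 52 mm long along y) across the channel: 60 mm in from the mouth, 7 mm above the ledges; axes as the stage's. Sprung, yields upward: the 8 mm holder passes under it with 3 to 6 N of push, slides on with 1 to 2 N of drag and stays where left. Beyond it is the end stop's rubber pad, anywhere 6 to 34 mm inward of this point, not reported; yields 3 N/mm over 4 mm, then hard.
- timer: White bench timer, 64 x 64 x 18 mm, loose bystander near the front edge of the desk; origin: centre of its underside.
- drop_bottle: Small white dropper bottle with red cap, 32 mm across, 64 mm tall, loose bystander behind the work; origin: centre of its underside.
Things that resemble listed ones, but are neither listed nor needed, are in the scene too. Leave any green or turquoise look-alike of the part that bears holder_center alone.

How it is judged:
By the outcome, as a careful person would: the job done as asked, in the order asked, and still so for the second after the job is handed in, with the robot touching nothing.
It also fails if it takes over 70 s, if anything falls off the work surface, if the arm or the gripper's body presses on something with over 40 N, if the wrist force passes 120 N, or if a joint passes its speed limit or range.

## Working session

There is one attempt and no reset: what is moved stays moved. The work goes in short steps, Python scripts to look and compute and a shell command to move; the robot and the scene stay as the last step left them, time stands still between calls to the robot, and variables do not carry over. Pictures are saved under pics/ and viewed, at most 10 in all, crops included, and the job is handed in when it is done.

```bash
mkdir -p pics; ls; python3 - <<'E'
from station import env
import cv2,numpy as np
for n in("top","side"):
    d=env.get_image(n);cv2.imwrite(f"pics/{n}0.png",d["color"][:,:,::-1]);print(n,d["K"],d["world_from_camera"].round(4),[k for k in d])
    np.savez(f"pics/{n}0.npz",**{k:d[k] for k in("color","K","world_from_camera")})
print(env.observe())
E
```

```text
pics
top [[544.61269392   0.         312.0168648 ]
 [  0.         544.61269392 238.22687154]
 [  0.           0.           1.        ]] [[ 0.0106  0.9754 -0.2201  0.3825]
 [-0.9999  0.0111  0.0013  0.0475]
 [ 0.0037  0.2201  0.9755  0.9019]
 [ 0.      0.      0.      1.    ]] ['color', 'K', 'world_from_camera']
side [[510.78642438   0.         317.93663514]
 [  0.         510.78642438 234.62150322]
 [  0.           0.           1.        ]] [[ 0.9998 -0.0154 -0.0105  0.5771]
 [-0.004   0.3724 -0.9281 -0.7463]
 [ 0.0182  0.9279  0.3723  0.3878]
 [ 0.      0.      0.      1.    ]] ['color', 'K', 'world_from_camera']
{'time_s': 0.1, 'joint_pos': array([-7.75507152e+01,  2.83118515e+01,  7.71235261e+01,  1.19075800e-03,
        7.46275987e+01, -5.47272035e+00]), 'qd': array([ 0.05946749, -0.08865321, -0.12895518, -0.04680367,  0.01796337,
        0.09426012]), 'tau': array([-8.95222183e-05, -8.83589530e+01, -3.84562612e+01, -2.81138036e-04,
        5.15645253e-03, -1.05496497e-05]), 'tcp_pos': array([ 0.19225684, -0.59436117,  0.23075448]), 'orientation': array([[ 9.51478002e-01,  3.07716696e-01, -2.17380063e-04],
       [ 3.07716748e-01, -9.51477400e-01,  1.07761832e-03],
       [ 1.24768932e-04, -1.09222161e-03, -9.99999396e-01]]), 'force': array([ 0.45649194, -0.1756593 ,  0.23195385]), 'wrist_torque': array([-0.03893237,  0.00167136,  0.07605606]), 'grip_force': 0.0, 'grip_width': 0.9994837186378457}
```

View pics/top0.png

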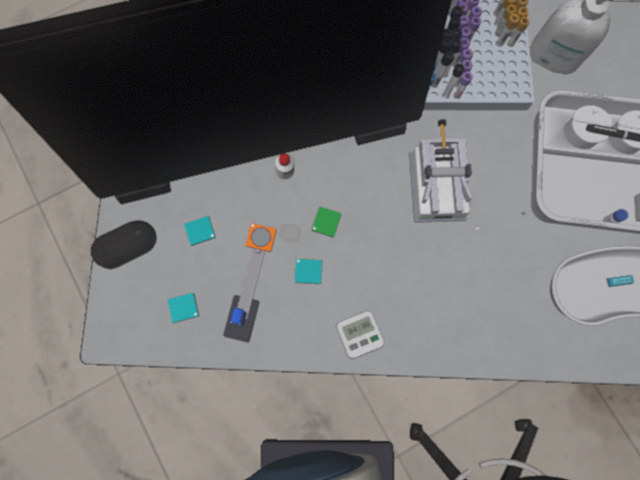

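View pics/side0.png

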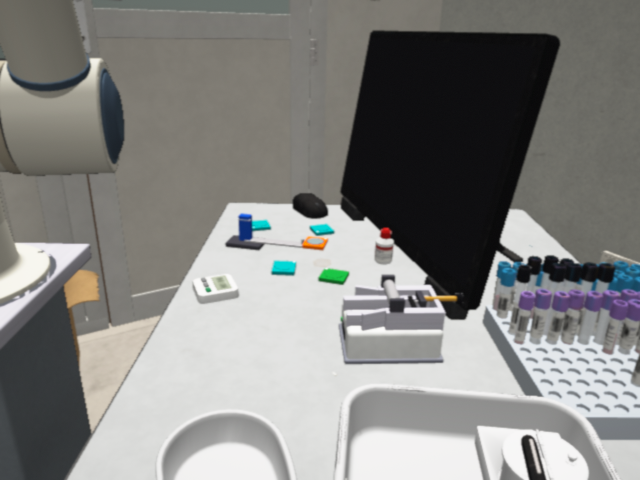

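The top view shows the paddle grip at about (238,315), the holder at (261,237) and the stage at (442,180) with its mouth towards the robot. The timer is at (361,335) and the bottle at (285,163). I'll measure these next.

```bash
cat > h.py <<'E'
import cv2,numpy as np
def load(n): return np.load(f"pics/{n}.npz")
def ray(d,u,v):
    K=d["K"];T=d["world_from_camera"]
    r=np.array([(u-K[0,2])/K[0,0],-(v-K[1,2])/K[1,1],-1.]);return T[:3,3],T[:3,:3]@r
def onz(d,u,v,z):
    o,r=ray(d,u,v);return o+r*(z-o[2])/r[2]
def proj(d,p):
    T=d["world_from_camera"];K=d["K"];c=T[:3,:3].T@(np.array(p)-T[:3,3]);return K[0,0]*c[0]/-c[2]+K[0,2],K[1,1]*c[1]/c[2]+K[1,2]
def tri(d1,p1,d2,p2):
    o1,r1=ray(d1,*p1);o2,r2=ray(d2,*p2)
    t=np.linalg.lstsq(np.c_[r1,-r2],o2-o1,rcond=None)[0];a=o1+r1*t[0];b=o2+r2*t[1];return (a+b)/2,np.linalg.norm(a-b)
def mask(d,lo,hi,box):
    m=cv2.inRange(cv2.cvtColor(d["color"],cv2.COLOR_RGB2HSV),lo,hi);o=np.zeros_like(m);x0,y0,x1,y1=box;o[y0:y1,x0:x1]=m[y0:y1,x0:x1];return o
def big(m):
    return max(cv2.findContours(m,0,1)[0],key=cv2.contourArea).reshape(-1,2)
def rect(d,c,z):
    P=np.array([onz(d,u,v,z)[:2]*1000 for u,v in c],np.float32);return cv2.minAreaRect(P)
E
python3 - <<'E'
from h import *
t=load("top0");s=load("side0")
c=big(mask(t,(5,120,150),(20,255,255),(230,210,290,260)));print("holder",rect(t,c,.021))
c=big(mask(t,(110,120,60),(130,255,255),(215,290,270,335)));print("blue",c.min(0),c.max(0),rect(t,c,.062))
c=big(mask(t,(0,0,20),(180,120,85),(210,280,280,350)));print("foot",c.min(0),c.max(0),rect(t,c,.01))
print("bluehull side")
c2=big(mask(s,(105,120,60),(130,255,255),(230,205,260,245)));print(c2.min(0),c2.max(0))
img=t["color"][:,:,::-1]
a=cv2.resize(img[120:225,400:485],None,fx=5,fy=5,interpolation=cv2.INTER_CUBIC)
b=cv2.resize(img[220:345,215:285],(325,525),interpolation=cv2.INTER_CUBIC)[:525]
cv2.imwrite("pics/crop1.png",np.hstack([a,b[:, :325]]))
s_=cv2.resize(s["color"][260:370,325:475,::-1],None,fx=5,fy=5,interpolation=cv2.INTER_CUBIC);cv2.imwrite("pics/crop2.png",s_)
E
```

```text
holder ((582.4619750976562, 131.6188507080078), (43.35434341430664, 39.60298156738281), 77.81055450439453)
blue [230 308] [243 323] ((449.3191833496094, 160.76695251464844), (16.316333770751953, 22.7490291595459), 76.0753402709961)
foot [224 296] [258 341] ((449.6203918457031, 159.95005798339844), (41.34561538696289, 66.9645767211914), 77.7166976928711)
bluehull side
[239 214] [251 240]
```

View pics/crop1.png

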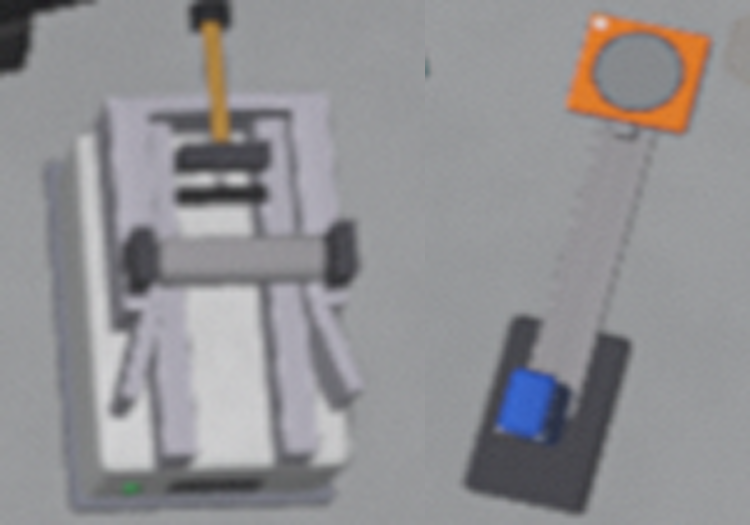

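View pics/crop2.png

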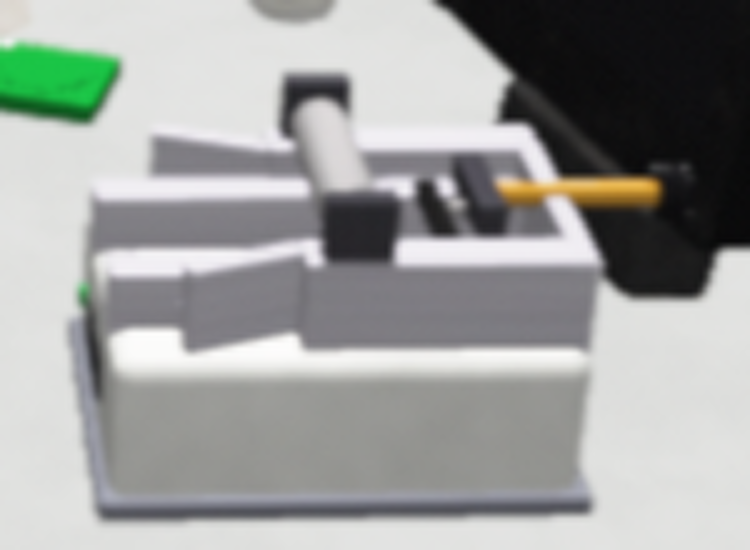

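Crop 1 (5x, offset 400,120) shows the ledge ends at about (160–195,460) and (278–315,455). Crop 2 (5x, offset 325,260) shows the stage base's near edge from (100,512) to (590,505). I'll work out the stage pose from these.

```bash
python3 - <<'E'
from h import *
t=load("top0");s=load("side0")
T=lambda x,y,z:onz(t,x/5+400-.4,y/5+120-.4,z)[:2]*1000
S=lambda x,y,z:onz(s,x/5+325-.4,y/5+260-.4,z)[:2]*1000
ang=lambda a,b:np.degrees(np.arctan2(*(b-a)[::-1]))
for n,p in dict(Lo=(158,460),Li=(195,459),Ri=(278,456),Ro=(316,453)).items(): print(n,T(*p,.06).round(1))
print("inner L",ang(T(195,459,.06),T(180,300,.06)),"inner R",ang(T(278,456,.06),T(262,300,.06)))
print("outer wall L",T(105,100,.069),"R",T(328,95,.069))
print("roller ends",T(160,258,.075),T(325,250,.075), "plate F",T(70,510,0),T(332,500,0))
print("side base",S(100,512,0),S(590,505,0),ang(S(100,512,0),S(590,505,0)))
# channel dark edges subpixel: lavender mask
hsv=cv2.cvtColor(t["color"],cv2.COLOR_RGB2HSV)
g=t["color"].astype(int)
for r in (190,195,200,205,208): print(r,' '.join(f"{g[r,c,2]-g[r,c,1]:d}/{g[r,c,1]}" for c in range(418,476,1)))
c=big(mask(t,(0,0,195),(180,40,255),(335,305,390,360)));print("timer",rect(t,c,.018))
print("bottle",onz(t,284,158,.064))
E
```

```text
Lo [ 618.4 -144.3]
Li [ 618.9 -156.2]
Ri [ 620.2 -182.8]
Ro [ 621.4 -195.1]
inner L 2.8911924330636998 inner R 2.960265197286116
outer wall L [ 737.85582495 -129.44824016] R [ 740.49518798 -202.57000714]
roller ends [ 681.37166036 -144.00761284] [ 684.7100622  -197.07418594] plate F [ 617.15895064 -127.13180652] [ 621.73311152 -217.04064465]
side base [ 619.88212633 -209.09526095] [ 744.9612243  -203.50114689] 2.560824922752577
190 0/164 0/194 2/201 2/200 1/202 1/198 3/168 6/128 8/143 11/169 10/172 9/161 7/137 8/142 10/167 10/169 11/166 11/168 10/168 7/166 4/179 1/193 1/197 1/196 2/199 2/201 2/201 2/201 1/200 1/200 0/199 1/196 1/198 1/196 3/166 4/121 7/107 9/141 10/166 12/168 10/168 10/168 11/168 9/151 6/126 6/111 5/112 7/121 9/148 12/168 11/170 9/160 6/152 3/153 3/153 2/154 2/153 2/153
195 0/154 3/185 1/207 0/208 1/197 2/161 5/124 9/141 12/165 11/169 9/157 5/131 5/118 8/146 10/170 10/172 12/168 11/167 11/170 10/175 6/188 2/200 2/200 1/201 1/201 2/200 1/202 1/200 1/199 1/200 0/201 1/200 1/200 1/198 3/178 4/137 7/116 8/137 11/162 12/169 9/169 12/167 11/170 10/173 8/163 6/136 5/113 7/1
[... 603 characters left out ...]
 0/204 1/204 1/203 -1/202 2/201 2/203 2/199 2/180 4/139 7/119 9/148 11/171 10/172 12/170 11/167 10/168 11/174 5/186 1/197 1/198 2/197 0/197 1/184 1/160 3/146 2/149 3/150 2/153 2/153 2/154
208 1/132 0/154 1/187 2/207 2/208 0/207 2/204 2/204 1/206 1/206 2/205 0/201 3/166 5/124 9/138 11/165 12/170 10/171 12/170 12/168 11/174 7/188 1/203 1/204 1/204 2/205 1/203 1/204 2/203 2/202 3/201 2/200 1/200 0/201 0/201 0/189 3/152 7/117 8/123 9/153 11/167 11/170 12/168 11/168 13/167 7/170 1/185 1/196 2/198 1/198 1/189 0/174 2/160 1/153 2/152 2/152 3/151 3/152
timer ((404.2696228027344, -43.40147018432617), (7.501201629638672, 15.764278411865234), 21.87329864501953)
bottle [0.70518654 0.09351234 0.064     ]
```

```bash
python3 -m crank '[{"x":25,"y":20,"az":-4},{"x":30,"y":35,"az":-4},{"x":25,"y":43,"az":-4},{"x":20,"y":45,"az":-4},{"x":20,"y":45,"az":-4},{"x":20,"y":45,"az":-4},{"x":20,"y":45,"az":-4},{"x":15,"y":47,"az":-2},{"x":15,"y":47},{"x":15,"y":47}]'
```

```text
schema error: expected keys fingers, x, y, z, ax, ay, az
```

```bash
python3 -m crank '[{"fingers":85,"x":25,"y":20,"z":0,"ax":0,"ay":0,"az":-4},{"fingers":85,"x":30,"y":35,"z":0,"ax":0,"ay":0,"az":-4},{"fingers":85,"x":25,"y":43,"z":0,"ax":0,"ay":0,"az":-4},{"fingers":85,"x":20,"y":45,"z":0,"ax":0,"ay":0,"az":-4},{"fingers":85,"x":20,"y":45,"z":0,"ax":0,"ay":0,"az":-4},{"fingers":85,"x":20,"y":45,"z":0,"ax":0,"ay":0,"az":-4},{"fingers":85,"x":20,"y":45,"z":0,"ax":0,"ay":0,"az":-4},{"fingers":85,"x":15,"y":47,"z":0,"ax":0,"ay":0,"az":-2},{"fingers":85,"x":15,"y":47,"z":0,"ax":0,"ay":0,"az":0},{"fingers":85,"x":15,"y":47,"z":0,"ax":0,"ay":0,"az":0}]'
```

```text
time_s: 1.1
tcp_pos: [0.3974, -0.1737, 0.2312]
orientation: [[0.978, -0.21, 0.0], [-0.21, -0.978, 0.0], [-0.0, -0.0, -1.0]]
force: [1.0, -0.6, 0.2]
grip_width: 0.992
grip_force: 0.0
```

```bash
python3 -m crank '[{"fingers":85,"x":6,"y":46,"z":0,"ax":0,"ay":0,"az":0},{"fingers":85,"x":6,"y":46,"z":0,"ax":0,"ay":0,"az":0},{"fingers":85,"x":6,"y":46,"z":0,"ax":0,"ay":0,"az":0},{"fingers":85,"x":6,"y":46,"z":0,"ax":0,"ay":0,"az":0},{"fingers":85,"x":6,"y":46,"z":-10,"ax":0,"ay":0,"az":0},{"fingers":85,"x":6,"y":40,"z":-20,"ax":0,"ay":0,"az":0},{"fingers":85,"x":6,"y":30,"z":-25,"ax":0,"ay":0,"az":0},{"fingers":85,"x":5,"y":20,"z":-25,"ax":0,"ay":0,"az":0},{"fingers":85,"x":3,"y":10,"z":-20,"ax":0,"ay":0,"az":0},{"fingers":85,"x":2,"y":4,"z":-10,"ax":0,"ay":0,"az":-0.2}]'; python3 - <<'E'
from station import env
import cv2,numpy as np
o=env.observe();print(o["tcp_pos"],o["joint_pos"].round(1))
d=env.get_image("side");np.savez("pics/side1.npz",**d);cv2.imwrite("pics/side1.png",cv2.resize(d["color"][150:270,190:350,::-1],None,fx=4,fy=4))
E
```

```text
time_s: 2.1
tcp_pos: [0.4486, 0.1591, 0.1196]
orientation: [[0.977, -0.211, -0.002], [-0.211, -0.977, -0.0], [-0.002, 0.001, -1.0]]
force: [0.5, -0.0, -0.1]
grip_width: 0.993
grip_force: 0.0
[0.448607   0.15912214 0.11964088] [ 12.3  25.6 105.    0.   49.5 114.5]
```

View pics/side1.png

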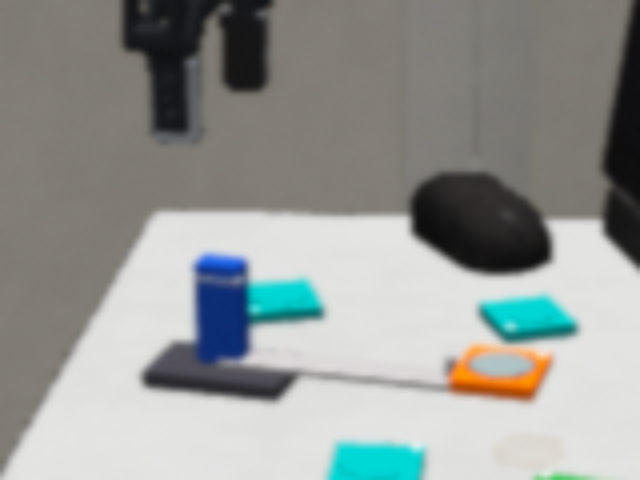

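The side view shows the fingers above the blue grip at crop (222,300), with the holder on the blade at (500,370). The way down is clear.

```bash
python3 -m crank '[{"fingers":85,"x":1,"y":1.3,"z":-10,"ax":0,"ay":0,"az":0},{"fingers":85,"x":0,"y":0,"z":-20,"ax":0,"ay":0,"az":0},{"fingers":70,"x":0,"y":0,"z":-25,"ax":0,"ay":0,"az":0},{"fingers":60,"x":0,"y":0,"z":-23,"ax":0,"ay":0,"az":0},{"fingers":50,"x":0,"y":0,"z":-15,"ax":0,"ay":0,"az":0},{"fingers":40,"x":0,"y":0,"z":-7.5,"ax":0,"ay":0,"az":0},{"fingers":30,"x":0,"y":0,"z":-2,"ax":0,"ay":0,"az":0},{"fingers":25,"x":0,"y":0,"z":0,"ax":0,"ay":0,"az":0},{"fingers":22,"x":0,"y":0,"z":0,"ax":0,"ay":0,"az":0},{"fingers":20,"x":0,"y":0,"z":0,"ax":0,"ay":0,"az":0}]'
```

```text
time_s: 3.15
tcp_pos: [0.4507, 0.1597, 0.0194]
orientation: [[0.977, -0.213, 0.001], [-0.213, -0.977, 0.0], [0.001, -0.0, -1.0]]
force: [0.6, -0.5, 0.1]
grip_width: 0.231
grip_force: 0.0
```

```bash
python3 -m crank '[{"fingers":18,"x":0,"y":0,"z":0,"ax":0,"ay":0,"az":0},{"fingers":17,"x":0,"y":0,"z":0,"ax":0,"ay":0,"az":0},{"fingers":16,"x":0,"y":0,"z":0,"ax":0,"ay":0,"az":0},{"fingers":14,"x":0,"y":0,"z":0,"ax":0,"ay":0,"az":0},{"fingers":8,"x":0,"y":0,"z":0,"ax":0,"ay":0,"az":0},{"fingers":0,"x":0,"y":0,"z":0,"ax":0,"ay":0,"az":0},{"fingers":0,"x":0,"y":0,"z":0,"ax":0,"ay":0,"az":0}]'; python3 - <<'E'
from station import env
o=env.observe();print(o["tcp_pos"],o["force"],o["wrist_torque"],o["grip_width"]*85.4)
E
```

```text
time_s: 3.85
tcp_pos: [0.4507, 0.1598, 0.0191]
orientation: [[0.977, -0.212, 0.001], [-0.212, -0.977, 0.0], [0.001, -0.0, -1.0]]
force: [0.1, 4.0, 9.2]
grip_width: 0.179
grip_force: 58.7
[0.45070407 0.15984588 0.01912158] [0.13201393 3.99770079 9.19060773] [ 0.53127316 -0.01441124  0.02994601] 15.320268873325912
```

```bash
python3 -m crank '[{"fingers":0,"x":0,"y":0,"z":1,"ax":0,"ay":0,"az":0},{"fingers":0,"x":0,"y":0,"z":3,"ax":0,"ay":0,"az":0},{"fingers":0,"x":0,"y":0,"z":6,"ax":0,"ay":0,"az":0},{"fingers":0,"x":0,"y":0,"z":10,"ax":0,"ay":0,"az":0},{"fingers":0,"x":0,"y":0,"z":13,"ax":0,"ay":0,"az":0},{"fingers":0,"x":0,"y":0,"z":14,"ax":0,"ay":0,"az":0},{"fingers":0,"x":0,"y":0,"z":12,"ax":0,"ay":0,"az":0},{"fingers":0,"x":0,"y":0,"z":9,"ax":0,"ay":0,"az":0},{"fingers":0,"x":0,"y":0,"z":5,"ax":0,"ay":0,"az":0},{"fingers":0,"x":0,"y":0,"z":2,"ax":0,"ay":0,"az":0}]'; python3 - <<'E'
from station import env
import cv2,numpy as np
o=env.observe();print(o["tcp_pos"],o["force"],o["wrist_torque"])
for n in("side","top"):
    d=env.get_image(n);np.savez(f"pics/{n}2.npz",**d)
    b=(190,350,140,260) if n=="side" else (200,360,180,300)
    cv2.imwrite(f"pics/{n}2.png",cv2.resize(d["color"][b[2]:b[3],b[0]:b[1],::-1],None,fx=4,fy=4))
a=[cv2.imread(f"pics/{n}2.png") for n in("side","top")]
cv2.imwrite("pics/both2.png",cv2.resize(np.hstack(a),(800,300)))
E
```

```text
time_s: 4.85
tcp_pos: [0.4504, 0.1596, 0.0943]
orientation: [[0.977, -0.213, 0.001], [-0.213, -0.977, 0.0], [0.001, -0.0, -1.0]]
force: [-0.9, 0.2, -4.6]
grip_width: 0.178
grip_force: 58.5
[0.45044685 0.15964448 0.09433011] [-0.9481613   0.20368336 -4.57091603] [ 0.03195238  0.07910875 -0.00068739]
```

View pics/both2.png

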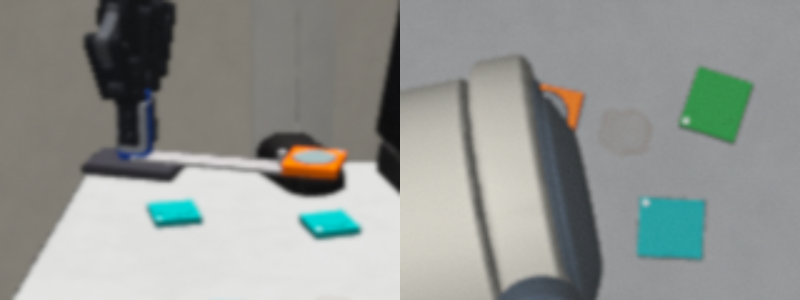

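The side view shows the paddle lifted and level, with the holder on the blade at (315,160) in the left half. Next I carry it across.

```bash
python3 -m crank '[{"fingers":0,"x":1,"y":-3,"z":0,"ax":0,"ay":0,"az":0.3},{"fingers":0,"x":2,"y":-8,"z":0,"ax":0,"ay":0,"az":0.7},{"fingers":0,"x":3,"y":-14,"z":0,"ax":0,"ay":0,"az":1},{"fingers":0,"x":3,"y":-20,"z":0,"ax":0,"ay":0,"az":1},{"fingers":0,"x":3,"y":-25,"z":0,"ax":0,"ay":0,"az":1},{"fingers":0,"x":3,"y":-28,"z":0,"ax":0,"ay":0,"az":1},{"fingers":0,"x":3,"y":-30,"z":0,"ax":0,"ay":0,"az":1},{"fingers":0,"x":3,"y":-30,"z":0,"ax":0,"ay":0,"az":1},{"fingers":0,"x":3,"y":-30,"z":0,"ax":0,"ay":0,"az":1},{"fingers":0,"x":3,"y":-30,"z":0,"ax":0,"ay":0,"az":1}]'
python3 -m crank '[{"fingers":0,"x":3,"y":-28,"z":0,"ax":0,"ay":0,"az":1},{"fingers":0,"x":3,"y":-24,"z":0,"ax":0,"ay":0,"az":1},{"fingers":0,"x":3,"y":-20,"z":0,"ax":0,"ay":0,"az":1},{"fingers":0,"x":2,"y":-16,"z":0,"ax":0,"ay":0,"az":1},{"fingers":0,"x":2,"y":-12,"z":0,"ax":0,"ay":0,"az":1},{"fingers":0,"x":2,"y":-8,"z":0,"ax":0,"ay":0,"az":0.6},{"fingers":0,"x":1,"y":-5,"z":0,"ax":0,"ay":0,"az":0.3},{"fingers":0,"x":0,"y":-3,"z":0,"ax":0,"ay":0,"az":0},{"fingers":0,"x":0,"y":-1.5,"z":0,"ax":0,"ay":0,"az":0},{"fingers":0,"x":0,"y":0,"z":0,"ax":0,"ay":0,"az":0}]'
python3 - <<'E'
from station import env
import cv2,numpy as np
o=env.observe();print(o["tcp_pos"],o["orientation"][:,0],o["force"],o["wrist_torque"])
c=[]
for n,b in(("side",(270,470,210,370)),("top",(370,510,120,260))):
    d=env.get_image(n);np.savez(f"pics/{n}3.npz",**d)
    c.append(cv2.resize(d["color"][b[2]:b[3],b[0]:b[1],::-1],None,fx=400/(b[1]-b[0]),fy=400/(b[1]-b[0]),interpolation=cv2.INTER_CUBIC))
c[0]=cv2.copyMakeBorder(c[0],0,400-c[0].shape[0],0,0,0)
cv2.imwrite("pics/both3.png",np.hstack(c))
E
```

```text
time_s: 5.95
tcp_pos: [0.4771, -0.0602, 0.0935]
orientation: [[0.998, -0.056, -0.001], [-0.056, -0.998, 0.0], [-0.001, -0.0, -1.0]]
force: [0.2, -0.1, -4.0]
grip_width: 0.182
grip_force: 58.7
time_s: 6.95
tcp_pos: [0.4932, -0.1756, 0.0937]
orientation: [[0.999, 0.046, -0.0], [0.046, -0.999, 0.0], [-0.0, -0.0, -1.0]]
force: [0.5, -0.3, -3.7]
grip_width: 0.181
grip_force: 58.7
[ 0.49317871 -0.17564039  0.09373328] [ 9.98948327e-01  4.58495727e-02 -2.37359236e-04] [ 0.52900613 -0.31606751 -3.7309256 ] [-0.02587552  0.06963711  0.01659197]
```

View pics/both3.png

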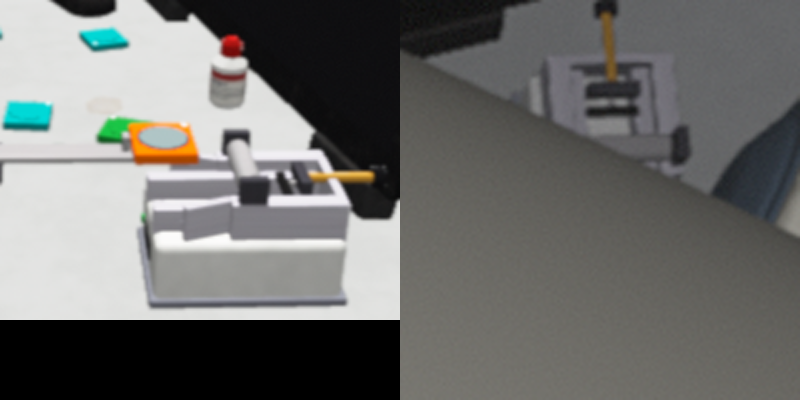

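```bash
python3 - <<'E'
from h import *
s0=load("side0");s=load("side3")
S=lambda x,y,z:(onz(s0,x/5+325-.4,y/5+260-.4,z)*1000).round(1)
print("R outer",S(400,265,.069),S(600,266,.069),"R inner",S(400,239,.069),S(555,236,.069))
print("L inner",S(400,152,.069),S(515,151,.069),"L outer",S(360,128,.069),S(530,126,.069))
c=big(mask(s,(5,120,120),(20,255,255),(320,255,380,300)))
print(c.min(0),c.max(0)); ap=cv2.approxPolyDP(cv2.convexHull(c),2,True).reshape(-1,2);print(ap.tolist())
for p in ap: print(p,(onz(s,*p,.0966)*1000).round(1),(onz(s,*p,.0886)*1000).round(1))
g=s0["color"][:,:,1].astype(int)
for col in (410,418,425): print(col,[(r,g[r,col]) for r in range(280,318)])
E
```

```text
R outer [ 691.  -203.1   69. ] [ 740.2 -202.2   69. ] R inner [ 693.  -190.4   69. ] [ 732.3 -187.9   69. ]
L inner [ 700.5 -144.4   69. ] [ 731.4 -142.9   69. ] L outer [ 691.8 -130.9   69. ] [ 738.4 -128.3   69. ]
[335 271] [368 291]
[[335, 272], [364, 273], [368, 291], [338, 291]]
[335 272] [ 606.9 -149.7   96.6] [ 607.7 -133.3   88.6]
[364 273] [ 644.4 -151.4   96.6] [ 646.3 -135.    88.6]
[368 291] [ 644.9 -200.4   96.6] [ 646.8 -185.4   88.6]
[338 291] [ 608.7 -201.5   96.6] [ 609.6 -186.5   88.6]
410 [(280, np.int64(226)), (281, np.int64(226)), (282, np.int64(226)), (283, np.int64(226)), (284, np.int64(228)), (285, np.int64(233)), (286, np.int64(238)), (287, np.int64(239)), (288, np.int64(235)), (289, np.int64(219)), (290, np.int64(163)), (291, np.int64(129)), (292, np.int64(125)), (293, np.int64(125)), (294, np.int64(127)), (295, np.int64(120)), (296, np.int64(76)), (297, np.int64(41)), (298, np.int64(36)), (299, np.int64(34)), (300, np.int64(32)), (301, np.int64(35)), (302, np.int64(43)), (303, np.int64(54)), (304, np.int64(68)), (305, np.int64(85)), (306, np.int64(104)), (3
[... 1196 characters left out ...]
1)), (286, np.int64(236)), (287, np.int64(238)), (288, np.int64(234)), (289, np.int64(215)), (290, np.int64(158)), (291, np.int64(128)), (292, np.int64(124)), (293, np.int64(125)), (294, np.int64(141)), (295, np.int64(178)), (296, np.int64(196)), (297, np.int64(172)), (298, np.int64(130)), (299, np.int64(99)), (300, np.int64(82)), (301, np.int64(63)), (302, np.int64(50)), (303, np.int64(49)), (304, np.int64(50)), (305, np.int64(54)), (306, np.int64(70)), (307, np.int64(144)), (308, np.int64(224)), (309, np.int64(238)), (310, np.int64(237)), (311, np.int64(233)), (312, np.int64(211)), (313, np.int64(157)), (314, np.int64(127)), (315, np.int64(124)), (316, np.int64(125)), (317, np.int64(126))]
```

```bash
python3 -m crank '[{"fingers":0,"x":0,"y":-0.6,"z":-2,"ax":0,"ay":0,"az":0},{"fingers":0,"x":0,"y":0,"z":-4,"ax":0,"ay":0,"az":0},{"fingers":0,"x":0,"y":0,"z":-5,"ax":0,"ay":0,"az":0},{"fingers":0,"x":0,"y":0,"z":-5,"ax":0,"ay":0,"az":0},{"fingers":0,"x":0,"y":0,"z":-4,"ax":0,"ay":0,"az":0},{"fingers":0,"x":0,"y":0,"z":-3,"ax":0,"ay":0,"az":0},{"fingers":0,"x":0,"y":0,"z":-1,"ax":0,"ay":0,"az":0},{"fingers":0,"x":0,"y":0,"z":0,"ax":0,"ay":0,"az":0}]'
python3 -m crank '[{"fingers":0,"x":0,"y":0,"z":-1.5,"ax":0,"ay":0,"az":0},{"fingers":0,"x":0,"y":0,"z":-1.5,"ax":0,"ay":0,"az":0},{"fingers":0,"x":0,"y":0,"z":-1.5,"ax":0,"ay":0,"az":0},{"fingers":0,"x":0,"y":0,"z":-1.5,"ax":0,"ay":0,"az":0},{"fingers":0,"x":0,"y":0,"z":-1.5,"ax":0,"ay":0,"az":0},{"fingers":0,"x":0,"y":0,"z":-1.5,"ax":0,"ay":0,"az":0},{"fingers":0,"x":0,"y":0,"z":-1,"ax":0,"ay":0,"az":0},{"fingers":0,"x":0,"y":0,"z":0,"ax":0,"ay":0,"az":0}]'
python3 - <<'E'
from station import env
import cv2,numpy as np
o=env.observe();print(o["tcp_pos"],o["orientation"][:,0],o["force"],o["wrist_torque"])
d=env.get_image("side");np.savez("pics/side4.npz",**d)
cv2.imwrite("pics/side4.png",cv2.resize(d["color"][240:360,310:470,::-1],None,fx=5,fy=5,interpolation=cv2.INTER_CUBIC))
E
```

```text
time_s: 7.85
tcp_pos: [0.4933, -0.1764, 0.0696]
orientation: [[0.999, 0.046, -0.0], [0.046, -0.999, 0.0], [-0.0, -0.0, -1.0]]
force: [0.2, -0.7, -4.2]
grip_width: 0.176
grip_force: 58.7
time_s: 8.65
tcp_pos: [0.4933, -0.1764, 0.0596]
orientation: [[0.999, 0.046, -0.0], [0.046, -0.999, 0.0], [-0.0, -0.0, -1.0]]
force: [0.3, 1.4, -3.5]
grip_width: 0.18
grip_force: 58.7
[ 0.49326942 -0.17644553  0.05964219] [ 9.98954597e-01  4.57130813e-02 -1.66193425e-04] [ 0.25866051  1.35835606 -3.45151073] [-0.02148433  0.03290347 -0.00776056]
```

View pics/side4.png

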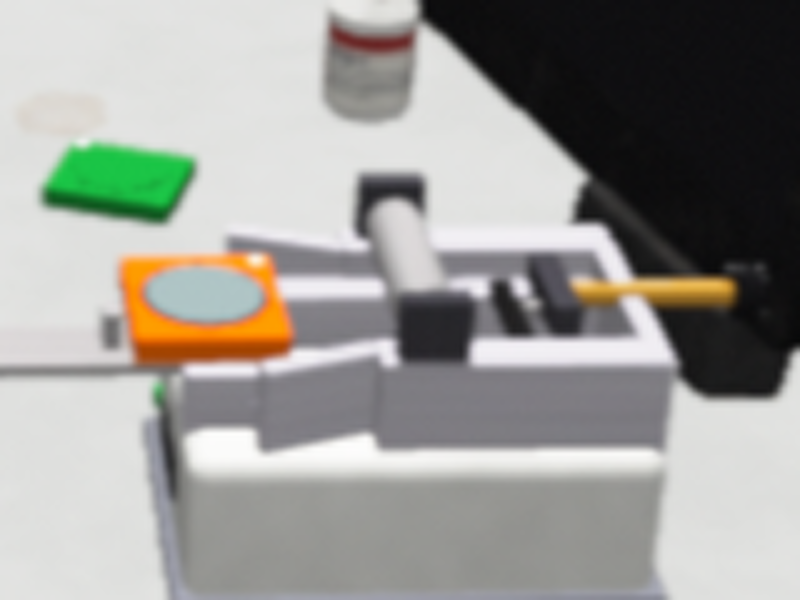

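The side view shows the holder lying on both ledges at crop (205,305), with the stud just behind it at (110,330). The black pad is at (510,305), beyond the roller. I'll estimate the pad's position from these pixels and start pushing.

```bash
python3 - <<'E'
from h import *
s=load("side4");t=load("top0")
for p in((492,285),(505,332),(490,310)): print((onz(s,p[0]/5+310-.4,p[1]/5+240-.4,.066)*1000).round(1))
for p in((177,200),(267,195),(222,200)): print("top",(onz(t,p[0]/5+400-.4,p[1]/5+120-.4,.066)*1000).round(1))
E
python3 -m crank '[{"fingers":0,"x":1,"y":0.04,"z":0,"ax":0,"ay":0,"az":0},{"fingers":0,"x":2,"y":0.1,"z":0,"ax":0,"ay":0,"az":0},{"fingers":0,"x":3,"y":0.14,"z":0,"ax":0,"ay":0,"az":0},{"fingers":0,"x":3,"y":0.14,"z":0,"ax":0,"ay":0,"az":0},{"fingers":0,"x":3,"y":0.14,"z":0,"ax":0,"ay":0,"az":0},{"fingers":0,"x":3,"y":0.14,"z":0,"ax":0,"ay":0,"az":0},{"fingers":0,"x":3,"y":0.14,"z":0,"ax":0,"ay":0,"az":0},{"fingers":0,"x":2,"y":0.1,"z":0,"ax":0,"ay":0,"az":0}]'
```

```text
[ 703.1 -156.9   66. ]
[ 702.3 -181.5   66. ]
[ 700.4 -170.3   66. ]
top [ 704.6 -152.4   66. ]
top [ 706.7 -181.8   66. ]
top [ 704.8 -167.    66. ]
time_s: 9.5
tcp_pos: [0.5137, -0.1755, 0.0598]
orientation: [[0.999, 0.046, 0.0], [0.046, -0.999, -0.0], [0.0, 0.0, -1.0]]
force: [-0.4, 0.5, -3.8]
grip_width: 0.177
grip_force: 58.7
```

```bash
python3 -m crank '[{"fingers":0,"x":2,"y":0.1,"z":0,"ax":0,"ay":0,"az":0},{"fingers":0,"x":2,"y":0.1,"z":0,"ax":0,"ay":0,"az":0},{"fingers":0,"x":2,"y":0.1,"z":0,"ax":0,"ay":0,"az":0},{"fingers":0,"x":2,"y":0.1,"z":0,"ax":0,"ay":0,"az":0},{"fingers":0,"x":1.5,"y":0.07,"z":0,"ax":0,"ay":0,"az":0}]'
python3 -m crank '[{"fingers":0,"x":1.5,"y":0.07,"z":0,"ax":0,"ay":0,"az":0},{"fingers":0,"x":1.5,"y":0.07,"z":0,"ax":0,"ay":0,"az":0},{"fingers":0,"x":1.5,"y":0.07,"z":0,"ax":0,"ay":0,"az":0}]'
python3 -m crank '[{"fingers":0,"x":1.5,"y":0.07,"z":0,"ax":0,"ay":0,"az":0},{"fingers":0,"x":1.5,"y":0.07,"z":0,"ax":0,"ay":0,"az":0},{"fingers":0,"x":1.5,"y":0.07,"z":0,"ax":0,"ay":0,"az":0}]'
```

```text
time_s: 10.0
tcp_pos: [0.523, -0.1751, 0.0598]
orientation: [[0.999, 0.046, 0.0], [0.046, -0.999, -0.0], [0.0, 0.0, -1.0]]
force: [-0.6, -0.8, -4.0]
grip_width: 0.182
grip_force: 58.7
time_s: 10.3
tcp_pos: [0.527, -0.1747, 0.0597]
orientation: [[0.999, 0.046, -0.001], [0.046, -0.999, 0.0], [-0.001, -0.0, -1.0]]
force: [-3.0, -0.5, -2.5]
grip_width: 0.179
grip_force: 58.8
time_s: 10.6
tcp_pos: [0.532, -0.1746, 0.0598]
orientation: [[0.999, 0.046, 0.0], [0.046, -0.999, 0.0], [0.0, -0.0, -1.0]]
force: [-2.0, -0.0, -4.4]
grip_width: 0.176
grip_force: 58.8
```

```bash
python3 -m crank '[{"fingers":0,"x":1.5,"y":0.07,"z":0,"ax":0,"ay":0,"az":0},{"fingers":0,"x":1.5,"y":0.07,"z":0,"ax":0,"ay":0,"az":0},{"fingers":0,"x":1.5,"y":0.07,"z":0,"ax":0,"ay":0,"az":0}]'
python3 -m crank '[{"fingers":0,"x":1.5,"y":0.07,"z":0,"ax":0,"ay":0,"az":0},{"fingers":0,"x":1.5,"y":0.07,"z":0,"ax":0,"ay":0,"az":0},{"fingers":0,"x":1.5,"y":0.07,"z":0,"ax":0,"ay":0,"az":0}]'
```

```text
time_s: 10.9
tcp_pos: [0.5365, -0.1744, 0.0598]
orientation: [[0.999, 0.046, -0.0], [0.046, -0.999, 0.0], [-0.0, -0.0, -1.0]]
force: [-2.4, 0.2, -4.0]
grip_width: 0.179
grip_force: 58.8
time_s: 11.2
tcp_pos: [0.541, -0.1742, 0.0598]
orientation: [[0.999, 0.046, 0.0], [0.046, -0.999, -0.0], [0.0, 0.0, -1.0]]
force: [-2.5, 0.3, -4.2]
grip_width: 0.179
grip_force: 58.8
```

```bash
python3 -m crank '[{"fingers":0,"x":1,"y":0.05,"z":0,"ax":0,"ay":0,"az":0},{"fingers":0,"x":1,"y":0.05,"z":0,"ax":0,"ay":0,"az":0},{"fingers":0,"x":1,"y":0.05,"z":0,"ax":0,"ay":0,"az":0}]'
python3 -m crank '[{"fingers":0,"x":0.7,"y":0.03,"z":0,"ax":0,"ay":0,"az":0},{"fingers":0,"x":0.7,"y":0.03,"z":0,"ax":0,"ay":0,"az":0}]'
```

```text
time_s: 11.5
tcp_pos: [0.5439, -0.1741, 0.0598]
orientation: [[0.999, 0.046, -0.0], [0.046, -0.999, 0.0], [-0.0, -0.0, -1.0]]
force: [-2.3, 0.2, -5.0]
grip_width: 0.181
grip_force: 58.8
time_s: 11.7
tcp_pos: [0.5453, -0.174, 0.0598]
orientation: [[0.999, 0.046, -0.0], [0.046, -0.999, 0.0], [-0.0, -0.0, -1.0]]
force: [-1.3, 0.3, -3.9]
grip_width: 0.179
grip_force: 58.8
```

```bash
python3 -m crank '[{"fingers":0,"x":0.7,"y":0.03,"z":0,"ax":0,"ay":0,"az":0},{"fingers":0,"x":0.7,"y":0.03,"z":0,"ax":0,"ay":0,"az":0}]'
python3 -m crank '[{"fingers":0,"x":0.7,"y":0.03,"z":0,"ax":0,"ay":0,"az":0},{"fingers":0,"x":0.7,"y":0.03,"z":0,"ax":0,"ay":0,"az":0}]'
```

```text
time_s: 11.9
tcp_pos: [0.5467, -0.1739, 0.0598]
orientation: [[0.999, 0.046, -0.0], [0.046, -0.999, 0.0], [-0.0, -0.0, -1.0]]
force: [-2.6, 0.1, -3.5]
grip_width: 0.179
grip_force: 58.8
time_s: 12.1
tcp_pos: [0.5481, -0.1739, 0.0598]
orientation: [[0.999, 0.046, -0.0], [0.046, -0.999, -0.0], [-0.0, 0.0, -1.0]]
force: [-1.7, -0.6, -4.8]
grip_width: 0.179
grip_force: 58.8
```

```bash
python3 -m crank '[{"fingers":0,"x":0.6,"y":0.03,"z":0,"ax":0,"ay":0,"az":0},{"fingers":0,"x":0.6,"y":0.03,"z":0,"ax":0,"ay":0,"az":0}]'
```

```text
time_s: 12.3
tcp_pos: [0.5493, -0.1738, 0.0598]
orientation: [[0.999, 0.046, 0.0], [0.046, -0.999, -0.0], [0.0, 0.0, -1.0]]
force: [-1.9, -0.7, -4.4]
grip_width: 0.183
grip_force: 58.8
```

```bash
python3 -m crank '[{"fingers":0,"x":0.6,"y":0.03,"z":0,"ax":0,"ay":0,"az":0},{"fingers":0,"x":0.6,"y":0.03,"z":0,"ax":0,"ay":0,"az":0}]'
```

```text
time_s: 12.5
tcp_pos: [0.5505, -0.1738, 0.0598]
orientation: [[0.999, 0.046, 0.0], [0.046, -0.999, -0.0], [0.0, 0.0, -1.0]]
force: [-2.7, -0.6, -3.7]
grip_width: 0.179
grip_force: 58.8
```

```bash
python3 -m crank '[{"fingers":0,"x":0.6,"y":0.03,"z":0,"ax":0,"ay":0,"az":0},{"fingers":0,"x":0.6,"y":0.03,"z":0,"ax":0,"ay":0,"az":0}]'
```

```text
time_s: 12.7
tcp_pos: [0.5516, -0.1737, 0.0598]
orientation: [[0.999, 0.046, -0.0], [0.046, -0.999, 0.0], [-0.0, -0.0, -1.0]]
force: [-3.2, -0.5, -3.1]
grip_width: 0.179
grip_force: 58.8
```

```bash
python3 -m crank '[{"fingers":0,"x":0.5,"y":0.03,"z":0,"ax":0,"ay":0,"az":0},{"fingers":0,"x":0.5,"y":0.03,"z":0,"ax":0,"ay":0,"az":0}]'
```

```text
time_s: 12.9
tcp_pos: [0.5522, -0.1735, 0.0597]
orientation: [[0.999, 0.046, -0.001], [0.046, -0.999, 0.0], [-0.001, -0.0, -1.0]]
force: [-5.7, -0.6, -1.6]
grip_width: 0.179
grip_force: 58.9
```

```bash
python3 -m crank '[{"fingers":0,"x":0.4,"y":0.02,"z":0,"ax":0,"ay":0,"az":0},{"fingers":0,"x":0.4,"y":0.02,"z":0,"ax":0,"ay":0,"az":0}]'; python3 -c "
from station import env
print(env.observe()['wrist_torque'])"
```

```text
time_s: 13.1
tcp_pos: [0.5527, -0.1734, 0.0596]
orientation: [[0.999, 0.046, -0.001], [0.046, -0.999, 0.0], [-0.001, -0.001, -1.0]]
force: [-9.1, 0.5, -1.2]
grip_width: 0.183
grip_force: 59.0
[-0.00759851  1.14128754  0.01652445]
```

```bash
python3 -m crank '[{"fingers":0,"x":0.4,"y":0.02,"z":0,"ax":0,"ay":0,"az":0},{"fingers":0,"x":0.0,"y":0,"z":0,"ax":0,"ay":0,"az":0}]'
```

```text
time_s: 13.3
tcp_pos: [0.5529, -0.1734, 0.0596]
orientation: [[0.999, 0.046, -0.002], [0.046, -0.999, 0.001], [-0.002, -0.001, -1.0]]
force: [-8.7, 0.4, -0.1]
grip_width: 0.182
grip_force: 59.0
```

```bash
python3 -m crank '[{"fingers":0,"x":0.4,"y":0.02,"z":0,"ax":0,"ay":0,"az":0},{"fingers":0,"x":0,"y":0,"z":0,"ax":0,"ay":0,"az":0},{"fingers":0,"x":0,"y":0,"z":0,"ax":0,"ay":0,"az":0}]'; python3 - <<'E'
from station import env
import cv2,numpy as np
d=env.get_image("side");np.savez("pics/side5.npz",**d)
cv2.imwrite("pics/side5.png",cv2.resize(d["color"][240:360,310:470,::-1],None,fx=5,fy=5,interpolation=cv2.INTER_CUBIC))
E
```

```text
time_s: 13.6
tcp_pos: [0.5531, -0.1733, 0.0596]
orientation: [[0.999, 0.046, -0.002], [0.046, -0.999, 0.001], [-0.002, -0.001, -1.0]]
force: [-9.8, 0.1, -0.6]
grip_width: 0.183
grip_force: 59.1
```

View pics/side5.png

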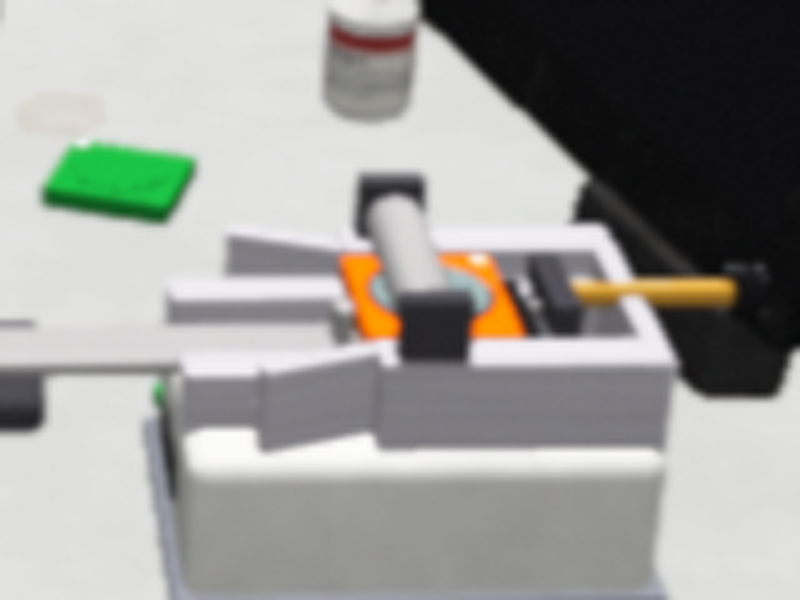

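The side view shows the holder under the roller with its front edge against the pad at crop (525,310), and the stud against its rear edge at (345,320). I'll hold it there a little longer, then draw back.

```bash
python3 -m crank '[{"fingers":0,"x":0.1,"y":0,"z":0,"ax":0,"ay":0,"az":0},{"fingers":0,"x":0,"y":0,"z":0,"ax":0,"ay":0,"az":0},{"fingers":0,"x":0,"y":0,"z":0,"ax":0,"ay":0,"az":0},{"fingers":0,"x":0,"y":0,"z":0,"ax":0,"ay":0,"az":0},{"fingers":0,"x":0,"y":0,"z":0,"ax":0,"ay":0,"az":0},{"fingers":0,"x":0,"y":0,"z":0,"ax":0,"ay":0,"az":0}]'
python3 -m crank '[{"fingers":0,"x":-0.5,"y":-0.02,"z":0,"ax":0,"ay":0,"az":0},{"fingers":0,"x":-1,"y":-0.05,"z":0,"ax":0,"ay":0,"az":0},{"fingers":0,"x":-1,"y":-0.05,"z":0,"ax":0,"ay":0,"az":0},{"fingers":0,"x":-1,"y":-0.05,"z":0,"ax":0,"ay":0,"az":0},{"fingers":0,"x":-2,"y":-0.1,"z":0,"ax":0,"ay":0,"az":0},{"fingers":0,"x":-4,"y":-0.2,"z":0,"ax":0,"ay":0,"az":0},{"fingers":0,"x":-6,"y":-0.3,"z":0,"ax":0,"ay":0,"az":0},{"fingers":0,"x":-8,"y":-0.4,"z":0,"ax":0,"ay":0,"az":0}]'
```

```text
time_s: 14.25
tcp_pos: [0.5531, -0.1733, 0.0596]
orientation: [[0.999, 0.046, -0.002], [0.046, -0.999, 0.001], [-0.002, -0.001, -1.0]]
force: [-9.6, 0.4, 0.4]
grip_width: 0.18
grip_force: 59.1
time_s: 15.05
tcp_pos: [0.5304, -0.1748, 0.0598]
orientation: [[0.999, 0.046, 0.0], [0.046, -0.999, -0.0], [0.0, 0.0, -1.0]]
force: [0.1, -1.0, -4.1]
grip_width: 0.18
grip_force: 58.7
```

Drawn free. I'll keep going back to x≈0.438, then move aside to y≈-0.225.

```bash
python3 -m crank '[{"fingers":0,"x":-10,"y":-0.46,"z":0,"ax":0,"ay":0,"az":0},{"fingers":0,"x":-12,"y":-0.55,"z":0,"ax":0,"ay":0,"az":0},{"fingers":0,"x":-13,"y":-0.6,"z":0,"ax":0,"ay":0,"az":0},{"fingers":0,"x":-13,"y":-0.6,"z":0,"ax":0,"ay":0,"az":0},{"fingers":0,"x":-13,"y":-0.6,"z":0,"ax":0,"ay":0,"az":0},{"fingers":0,"x":-13,"y":-0.6,"z":0,"ax":0,"ay":0,"az":0},{"fingers":0,"x":-10,"y":-6,"z":0,"ax":0,"ay":0,"az":0},{"fingers":0,"x":-6,"y":-12,"z":0,"ax":0,"ay":0,"az":0},{"fingers":0,"x":-2,"y":-14,"z":0,"ax":0,"ay":0,"az":0},{"fingers":0,"x":0,"y":-10,"z":0,"ax":0,"ay":0,"az":0}]'
python3 -m crank '[{"fingers":0,"x":0,"y":-4,"z":-4,"ax":0,"ay":0,"az":0},{"fingers":0,"x":0,"y":0,"z":-7,"ax":0,"ay":0,"az":0},{"fingers":0,"x":0,"y":0,"z":-8,"ax":0,"ay":0,"az":0},{"fingers":0,"x":0,"y":0,"z":-7,"ax":0,"ay":0,"az":0},{"fingers":0,"x":0,"y":0,"z":-5,"ax":0,"ay":0,"az":0},{"fingers":0,"x":0,"y":0,"z":-3,"ax":0,"ay":0,"az":0},{"fingers":0,"x":0,"y":0,"z":-2,"ax":0,"ay":0,"az":0},{"fingers":0,"x":0,"y":0,"z":-1.5,"ax":0,"ay":0,"az":0},{"fingers":0,"x":0,"y":0,"z":-1,"ax":0,"ay":0,"az":0},{"fingers":0,"x":0,"y":0,"z":-1,"ax":0,"ay":0,"az":0}]'
```

```text
time_s: 16.05
tcp_pos: [0.4391, -0.2221, 0.0599]
orientation: [[0.999, 0.045, 0.001], [0.045, -0.999, -0.001], [0.001, 0.001, -1.0]]
force: [0.1, -0.3, -3.1]
grip_width: 0.179
grip_force: 58.8
time_s: 17.05
tcp_pos: [0.4389, -0.2242, 0.0204]
orientation: [[0.999, 0.046, 0.0], [0.046, -0.999, -0.0], [0.0, 0.0, -1.0]]
force: [0.9, -1.1, -3.2]
grip_width: 0.18
grip_force: 58.9
```

```bash
python3 -m crank '[{"fingers":0,"x":0,"y":0,"z":-0.6,"ax":0,"ay":0,"az":0},{"fingers":0,"x":0,"y":0,"z":-0.5,"ax":0,"ay":0,"az":0},{"fingers":0,"x":0,"y":0,"z":0,"ax":0,"ay":0,"az":0}]'
```

```text
time_s: 17.35
tcp_pos: [0.4389, -0.2242, 0.0192]
orientation: [[0.999, 0.046, 0.0], [0.046, -0.999, -0.0], [0.0, 0.0, -1.0]]
force: [1.1, 0.9, -3.2]
grip_width: 0.184
grip_force: 59.0
```

```bash
python3 -m crank '[{"fingers":0,"x":0,"y":0,"z":-0.5,"ax":0,"ay":0,"az":0},{"fingers":0,"x":0,"y":0,"z":-0.3,"ax":0,"ay":0,"az":0},{"fingers":0,"x":0,"y":0,"z":0,"ax":0,"ay":0,"az":0}]'
```

```text
time_s: 17.65
tcp_pos: [0.4389, -0.2242, 0.0191]
orientation: [[0.999, 0.046, 0.001], [0.046, -0.999, -0.0], [0.001, 0.0, -1.0]]
force: [-4.0, 1.4, 16.4]
grip_width: 0.179
grip_force: 61.8
```

```bash
python3 -m crank '[{"fingers":0,"x":0,"y":0,"z":0.4,"ax":0,"ay":0,"az":0},{"fingers":18,"x":0,"y":0,"z":0,"ax":0,"ay":0,"az":0},{"fingers":22,"x":0,"y":0,"z":0,"ax":0,"ay":0,"az":0},{"fingers":30,"x":0,"y":0,"z":0,"ax":0,"ay":0,"az":0},{"fingers":40,"x":0,"y":0,"z":0,"ax":0,"ay":0,"az":0},{"fingers":50,"x":0,"y":0,"z":0,"ax":0,"ay":0,"az":0},{"fingers":60,"x":0,"y":0,"z":0,"ax":0,"ay":0,"az":0},{"fingers":70,"x":0,"y":0,"z":5,"ax":0,"ay":0,"az":0},{"fingers":70,"x":0,"y":0,"z":15,"ax":0,"ay":0,"az":0},{"fingers":70,"x":0,"y":0,"z":25,"ax":0,"ay":0,"az":0}]'
python3 -m crank '[{"fingers":70,"x":0,"y":0,"z":30,"ax":0,"ay":0,"az":0},{"fingers":70,"x":0,"y":0,"z":40,"ax":0,"ay":0,"az":0},{"fingers":70,"x":-5,"y":-20,"z":40,"ax":0,"ay":0,"az":0},{"fingers":70,"x":-15,"y":-40,"z":30,"ax":0,"ay":0,"az":0},{"fingers":70,"x":-20,"y":-45,"z":10,"ax":0,"ay":0,"az":0},{"fingers":70,"x":-20,"y":-45,"z":0,"ax":0,"ay":0,"az":0},{"fingers":70,"x":-20,"y":-45,"z":0,"ax":0,"ay":0,"az":0},{"fingers":70,"x":-20,"y":-45,"z":0,"ax":0,"ay":0,"az":0},{"fingers":70,"x":-10,"y":-30,"z":0,"ax":0,"ay":0,"az":0},{"fingers":70,"x":0,"y":0,"z":0,"ax":0,"ay":0,"az":0}]'
python3 - <<'E'
from station import env
import cv2,numpy as np
a=env.get_image("top")["color"];b=env.get_image("side")["color"]
im=np.hstack([a[110:400,210:530],cv2.resize(b[200:420,140:480],(448,290))])[:,:,::-1]
cv2.imwrite("pics/end.png",cv2.resize(im,(800,302)))
E
```

```text
time_s: 18.65
tcp_pos: [0.4382, -0.2237, 0.0637]
orientation: [[0.999, 0.046, -0.002], [0.046, -0.999, 0.001], [-0.002, -0.001, -1.0]]
force: [0.9, 0.5, -0.2]
grip_width: 0.817
grip_force: 0.0
time_s: 19.65
tcp_pos: [0.3278, -0.4959, 0.2126]
orientation: [[0.999, 0.042, 0.0], [0.042, -0.999, -0.002], [0.0, 0.002, -1.0]]
force: [0.6, 0.1, -1.2]
grip_width: 0.82
grip_force: 0.0
```

View pics/end.png

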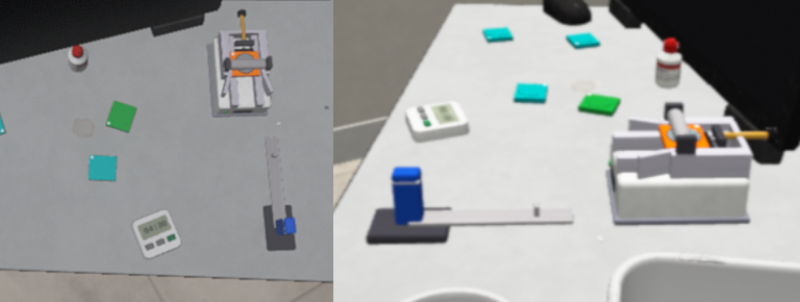

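The final view shows the holder under the roller at the stop, at (245,65) in the top half. The paddle stands upright on its own at (280,225), clear of the stage. The timer and bottle haven't moved.

```bash
python3 -c "
from station import env
print(env.sign_off())"
```

```text
the job is handed in; nothing more can be done
None
```

The job is handed in: the holder was pressed to the end stop at about 10 N and left there, the empty paddle stands upright clear of the stage, and the timer and bottle look undisturbed; it took about 20 s and no verdict came back.

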